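# Sort full and empty nozzle tins in a pastry kitchen

### The job

Three look-alike lidded nozzle tins stand on the counter; some are full, some empty, and only their weight in the hand tells which. Stand each full tin upright on the orange mat of the baking tray and each empty one upright in a pocket of the blue wash rack, one tin to a pocket. Keep the tins upright on the way, set them down gently rather than dropping them, let go, and leave the ingredient bin, the roll of piping bags and the bowl where they are.

Things in the scene. Friction and masses are not known exactly. Their poses are not given: they have to be found in the camera images.
- tin_a: one of three identical closed square tins, green painted metal with a cream lid, 62 x 62 x 115 mm tall, lid fast and flush (hold anywhere on the straight sides, grip across 62 mm). Origin: centre of its underside; z up, x and y square to its sides. It is either empty (100 to 180 g in all) or full with a set of steel nozzles (400 to 620 g in all, contents rattle a few mm); looks do not tell, any tin may be either, and one or two of the three are full
- tin_b: one of three identical closed square tins, green painted metal with a cream lid, 62 x 62 x 115 mm tall, lid fast and flush (hold anywhere on the straight sides, grip across 62 mm). Origin: centre of its underside; z up, x and y square to its sides. It is either empty (100 to 180 g in all) or full with a set of steel nozzles (400 to 620 g in all, contents rattle a few mm); looks do not tell, any tin may be either, and one or two of the three are full
- tin_c: one of three identical closed square tins, green painted metal with a cream lid, 62 x 62 x 115 mm tall, lid fast and flush (hold anywhere on the straight sides, grip across 62 mm). Origin: centre of its underside; z up, x and y square to its sides. It is either empty (100 to 180 g in all) or full with a set of steel nozzles (400 to 620 g in all, contents rattle a few mm); looks do not tell, any tin may be either, and one or two of the three are full
- tray: shallow aluminium baking tray covered by an orange mat, fixed, 160 mm (its x) x 260 mm (its y), rim 12 mm high and 6 mm wide, mat top 6 mm above the underside. Origin: centre of its underside; y along its length. Lies beyond the tins, on the left or the right. Two tins fit side by side along y, for example at y = +60 and -60 mm
- wash_rack: blue plastic wash rack, open at the top, fixed, 130 mm (its x) x 250 mm (its y) x 45 mm high, walls and floor 5 mm thick, with one wall of full height across its middle that makes two pockets, each 120 (x) x 117 mm (y) inside. Origin: centre of its underside; y along its length. Lies beyond the tins, on the side where the tray is not
- pocket_left (a point): centre of the floor of the rack's pocket on its +y side, 5 mm above the rack's underside
- pocket_right (a point): centre of the floor of the rack's pocket on its -y side, 5 mm above the rack's underside
- ingredient_bin: bystander: white square bin with a blue lid, 110 x 110 x 140 mm tall, loose. Origin: centre of its underside
- bag_roll: bystander: upright white roll of piping bags, 70 mm across, 160 mm tall, loose. Origin: centre of its underside
- bowl: bystander: steel bowl, 130 mm across, 60 mm tall, loose. Origin: centre of its underside
There are look-alikes about, which are no part of the job. Leave any yellow look-alike of the tin_b alone.

How it is judged (in metres and radians):
At the end, for the whole second after the job is handed in: Full tins (over 2.8 N on their support) stand on the tray, centre within 50 mm across and 100 mm along of its centre; empty ones (under 2.8 N) stand on the floor of a wash rack pocket; all within 0.08 rad of upright and at rest (under 20 mm/s) (((x of tin_a in the frame of tray between -0.05 and 0.05 m and y of tin_a in the frame of tray between -0.1 and 0.1 m and z of tin_a in the frame of tray between 0.002 and 0.01 m and contact force between tin_a and tray above 2.8 N) or (x of tin_a in the frame of wash_rack between -0.06 and 0.06 m and y of tin_a in the frame of wash_rack between -0.12 and 0.12 m and z of tin_a in the frame of wash_rack between 0.001 and 0.009 m and contact force between tin_a and wash_rack between 0.5 and 2.8 N)) and angle between each of tin_a, tin_b, tin_c's own z axis and vertical below 0.08 rad and linear speed of each of tin_a, tin_b, tin_c below 0.02 m/s and ((x of tin_b in the frame of tray between -0.05 and 0.05 m and y of tin_b in the frame of tray between -0.1 and 0.1 m and z of tin_b in the frame of tray between 0.002 and 0.01 m and contact force between tin_b and tray above 2.8 N) or (x of tin_b in the frame of wash_rack between -0.06 and 0.06 m and y of tin_b in the frame of wash_rack between -0.12 and 0.12 m and z of tin_b in the frame of wash_rack between 0.001 and 0.009 m and contact force between tin_b and wash_rack between 0.5 and 2.8 N)) and ((x of tin_c in the frame of tray between -0.05 and 0.05 m and y of tin_c in the frame of tray between -0.1 and 0.1 m and z of tin_c in the frame of tray between 0.002 and 0.01 m and contact force between tin_c and tray above 2.8 N) or (x of tin_c in the frame of wash_rack between -0.06 and 0.06 m and y of tin_c in the frame of wash_rack between -0.12 and 0.12 m and z of tin_c in the frame of wash_rack between 0.001 and 0.009 m and contact force between tin_c and wash_rack between 0.5 and 2.8 N))); the robot touches nothing.
It fails at once if a tin is tipped more than 35 degrees (angle between any of tin_a, tin_b, tin_c's own z axis and vertical above 0.61 rad).
It fails at once if a tin falls free of the fingers (over 0.45 m/s, a drop of some 10 mm) ((contact force between tin_a and the fingers below 0.05 N and linear speed of tin_a above 0.45 m/s) or (contact force between tin_b and the fingers below 0.05 N and linear speed of tin_b above 0.45 m/s) or (contact force between tin_c and the fingers below 0.05 N and linear speed of tin_c above 0.45 m/s)).
It fails at once if a tin is rammed onto the tray or the rack (contact over 80 N) (contact force between any of tin_a, tin_b, tin_c and tray above 80 N or contact force between any of tin_a, tin_b, tin_c and wash_rack above 80 N).
It fails at once if the ingredient bin, the roll of piping bags or the bowl is shifted by more than 30 mm or knocked over (distance of any of ingredient_bin, bag_roll, bowl from where it was at the start of the episode above 0.03 m or angle between any of ingredient_bin, bag_roll, bowl's own z axis and vertical above 0.4 rad).
It also fails if it takes over 62 s, if anything falls off the work surface, if the arm or the gripper's body presses on something with over 40 N, if the wrist force passes 120 N, or if a joint passes its speed limit or range.

### The arm

A 6-joint arm with a two-finger parallel gripper is mounted at the origin on the work surface. World frame = base frame: x ahead of the robot, y to its left, z up, the work surface at z = 0. Lengths are in m, angles in degrees, forces in N, time in s.
With the tool pointing down it reaches from about 0.35 to 0.875 m from the base axis. Payload 4.2 kg.
Tool frame: the origin (TCP) lies between the finger pads; the fingertips stand 11 mm ahead of it and the grasp point (between the pads) lies 8 mm behind it; z points along the fingers, y is the direction in which the jaws open and shut (so a half turn about z gives the same grasp; the last joint's range is limited). The gripper opens to 87 mm and grips with 3 to 60 N. Pads are 19 mm wide; open, the fingers measure 117 mm over their backs; the gripper's body (75 mm by 190 mm) begins 51 mm behind the grasp point.
Start: joints at [-54.11, 22.042, 0.453, 0, -68.411, -14.817], TCP at [0.225, -0.583, 0.211] pointing down, gripper open.
Joint ranges: [-179.83, 179.83], [-69.29, 118.12], [-61.27, 80.66], [-181.25, 117.63], [-171.15, -9.14], [-177.46, 177.46]. Speed limits (degrees/s): [159.86, 159.86, 180, 180, 180, 180].

### API

Orientations are given as a 3x3 rotation matrix whose columns are the frame's x, y, z axes.
In Python, from station import sense, capture, get_calibration, finish_job, search_frame, cut_out gives the robot as it stands.
- The arm moves only by the tool arm_command, never from a script. Its argument "rows" is a list of rows, each an object with "fingers": the opening in per cent of the stroke, from 0 (shut) to 100 (fully open); "travel": the shift along the tool's x, y, z in cm, a list of three; "roll": the turn about the tool's z in degrees. A call has 1 to 10 rows; each row is the pose to reach, as a shift and turn from the pose commanded when the call began, along the tool's axes at that moment; what a row does not reach only later rows make up. A row lasts 1/10 s, in which the tool goes at most 50 mm and 8.59 degrees, less where a joint would pass 70% of its speed; a pose out of reach is approached as far as the arm can. A call with a gripper value outside its range is refused whole. The fingers move at their own pace and stop on an object; the grip force is fixed at half the most. Time passes only in rows, so rows that repeat a pose let the fingers close. It gives the time, the measured TCP pose, the force and the opening at its end, in the units of the state.
- sense(): the state, without advancing time (a new reading comes with each control period).
- capture(name): name is "scene" or "top"; returns (picture, depth): 400x640x3 uint8, red, green, blue; 400x640 float32, m along the optical axis (not along the pixel's ray), 0 where there is no reading.
- get_calibration(name): a dict with "fov_y" (degrees; the focal length in pixels is half the picture's height over the tangent of half this angle, whatever the lens; pixels are square), "cx", "cy" (the principal point, pixels), "origin" and "attitude" of the camera in the world. Camera axes: x right, y down, z forward; pixel columns grow to the right and rows downward; lengths in m; the calibration is good to about 2 mm. A picture is of the moment at which its call begins. get_calibration takes no time and is no camera call.
- finish_job(): hands the job in, once; it reports no verdict.
Trained networks look in the newest picture that a camera, given by its name, has taken for a name from the list of things; names that differ only in an ending like _2 or _b are one class to them, and where a whole thing is asked for, a point or a joint stands for the part that bears it (a point fixed in the world has none). Each returns a list of dicts, best first, with "p" (0 to 1); they miss things now and then, are a little off and sometimes report something else, mostly with a low value. They report only what shows in the picture. A call takes as long as a camera call. They do not tell look-alikes from the thing itself.
- search_frame(camera, label): "position" ([x, y, z] in m, in world coordinates, good to about 4 mm: the middle of the surface that is visible of it).
- cut_out(camera, label): "mask" (400x640 bool, what is visible of it).
The state is a dict: "time_s": time; "joints": joint angles; "joint_velocities": joint speeds; "effort": joint torques, N m; "tcp_pos": TCP position; "ee_rot": TCP orientation; "wrist_force": force on the tool from outside, world axes, zero at the start; "moment": the same for the moment, N m; "gripper_width": opening from 0.0 (shut) to 1.0 (fully open).
Only numpy, scipy, OpenCV 4.12 (cv2) and the standard library are available. Lean on these libraries where they do the work, as an engineer would, in place of code of your own. Each camera call takes 0.05 s, during which the arm holds its last target. There are 200 camera calls.

## Working session

There is one attempt and no reset: what is moved stays moved. The work goes in short steps, Python scripts to look and compute and a tool call to move; the robot and the scene stay as the last step left them, time stands still between calls to the robot, and variables do not carry over. Pictures are saved under pics/ and viewed, about 8 in all and at most 12, crops included, and the job is handed in when it is done.

Besides the shell and the picture viewer there is one more tool, called after "Call:" as name(argument=value, ...), one argument or row to a line, values as JSON. arm_command: Moves the arm, as the interface text tells. Its arguments: {"type":"object","properties":{"rows":{"type":"array","items":{"type":"object","properties":{"fingers":{"type":"number"},"travel":{"type":"array","items":{"type":"number"}},"roll":{"type":"number"}}}}},"required":["rows"]}

```bash
mkdir -p pics; ls; cat > h.py <<'E'
import numpy as np, cv2
from station import *
def pts(name, d):
    c=get_calibration(name); f=200/np.tan(np.radians(c["fov_y"])/2)
    v,u=np.mgrid[0:400,0:640]
    p=np.stack([(u-c["cx"])/f*d,(v-c["cy"])/f*d,d],-1)
    return p@np.array(c["attitude"]).T+np.array(c["origin"])
E
python3 - <<'E'
from h import *
s=sense(); print(s["time_s"],s["tcp_pos"],np.round(s["ee_rot"],3).tolist(),s["gripper_width"],s["wrist_force"])
for n in("scene","top"):
    im,d=capture(n); cv2.imwrite(f"pics/{n}1.png",im[...,::-1]); np.save(n+"_d.npy",d)
    print(n,get_calibration(n))
    for l in("tin_a","tray","wash_rack","ingredient_bin","bag_roll","bowl"):
        for r in search_frame(n,l): print(n,l,round(r["p"],2),np.round(r["position"],3))
E
```

```text
pics
0.0 [ 0.22453139 -0.58260854  0.2102548 ] [[-0.933, -0.359, -0.001], [-0.359, 0.933, 0.002], [0.0, 0.002, -1.0]] 0.9991443641272666 [-0.262      -0.26927247  0.10195361]
scene {'fov_y': 45.94281783826275, 'cx': 314.7844572953868, 'cy': 197.62703596323763, 'origin': array([ 1.52277357, -0.37634523,  1.05219782]), 'attitude': array([[ 0.31715156,  0.63315886, -0.70606285],
       [ 0.9482868 , -0.20157303,  0.24519474],
       [ 0.01292399, -0.74731397, -0.66434539]])}
scene tin_a 0.87 [0.454 0.195 0.078]
scene tin_a 0.75 [0.474 0.009 0.08 ]
scene tin_a 0.67 [ 0.463 -0.199  0.083]
scene tin_a 0.61 [0.365 0.108 0.097]
scene tin_a 0.57 [ 0.373 -0.048  0.082]
scene tray 0.96 [ 0.65  -0.168  0.005]
scene wash_rack 0.63 [0.635 0.167 0.016]
scene ingredient_bin 0.83 [ 0.502 -0.448  0.11 ]
scene bag_roll 0.89 [0.473 0.406 0.11 ]
scene bowl 0.57 [ 0.245 -0.356  0.04 ]
top {'fov_y': 44.187922240566984, 'cx': 321.95028824738586, 'cy': 205.63581273317592, 'origin': array([ 0.16275491, -0.00946819,  1.53772923]), 'attitude': array([[ 0.0912363 , -0.97440156,  0.20546905],
       [-0.99582844, -0.08954031,  0.0175573 ],
       [ 0.00128991, -0.20621378, -0.97850611]])}
top tin_a 0.75 [0.445 0.026 0.119]
top tin_a 0.69 [0.328 0.104 0.12 ]
top tin_a 0.64 [ 0.428 -0.196  0.119]
top tin_a 0.63 [0.43  0.205 0.116]
top tin_a 0.62 [ 0.336 -0.045  0.117]
top tray 0.94 [ 0.644 -0.162  0.003]
top tray 0.52 [0.429 0.206 0.112]
top wash_rack 0.78 [0.649 0.18  0.006]
top ingredient_bin 0.84 [ 0.455 -0.437  0.142]
top bag_roll 0.71 [0.446 0.416 0.159]
top bag_roll 0.44 [ 0.454 -0.438  0.143]
top bowl 0.67 [ 0.29  -0.35   0.019]
```

View pics/top1.png

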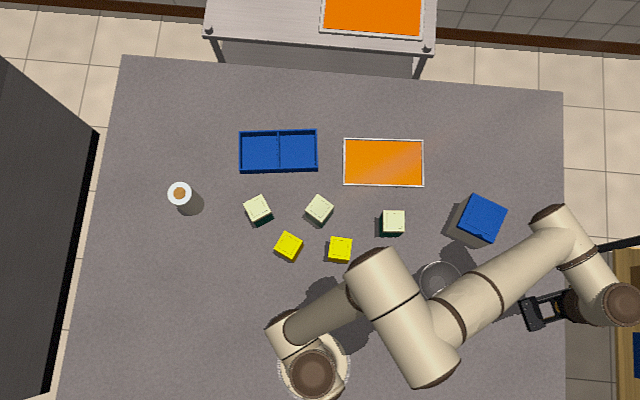

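View pics/scene1.png

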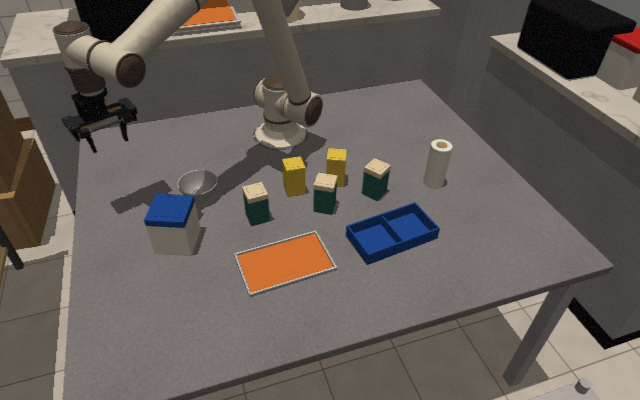

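```bash
python3 - <<'E'
from h import *
for n in ("top","scene"):
    P=pts(n,np.load(n+"_d.npy")); im=cv2.imread(f"pics/{n}1.png")
    hsv=cv2.cvtColor(im,cv2.COLOR_BGR2HSV)
    m=((P[...,2]>.108)&(P[...,2]<.122)&(P[...,0]>.25)&(P[...,0]<.56)&(abs(P[...,1])<.33)).astype(np.uint8)
    k,lab,st,_=cv2.connectedComponentsWithStats(m)
    for i in range(1,k):
        if st[i,4]<150: continue
        q=P[lab==i]; r=cv2.minAreaRect((q[:,:2]*1000).astype(np.float32))
        g=cv2.dilate((lab==i).astype(np.uint8),np.ones((9,9)))
        print(n,st[i],np.round(r[0]),np.round(r[1]),round(r[2],1),"z",np.median(q[:,2]).round(4),"med hsv",np.median(hsv[lab==i],0),"below",np.median(hsv[(g>0)&(P[...,2]<.1)&(P[...,2]>.03)],0))
    for l in("tray","wash_rack"):
        mk=cut_out(n,l)[0]["mask"]; q=P[mk]; q=q[abs(q[:,2])<.06]
        r=cv2.minAreaRect((q[:,:2]*1000).astype(np.float32)); print(n,l,r,np.percentile(q[:,2],[5,50,95]).round(3))
E
```

```text
top [242 194  29  28 454] [440. 209.] [65. 63.] 33.1 z 0.1159 med hsv [ 33.  51. 229.] below [ 81. 152.  38.]
top [304 194  30  28 444] [455.  25.] [64. 64.] 58.1 z 0.1163 med hsv [ 32.  49. 223.] below [50. 42. 62.]
top [382 210  23  22 454] [ 436. -195.] [64. 64.] 4.4 z 0.1162 med hsv [ 33.  50. 229.] below [ 82. 189.  35.]
top [273 230  30  30 464] [338. 106.] [64. 64.] 65.2 z 0.1161 med hsv [ 30. 255. 224.] below [ 23. 255.  89.]
top [328 236  24  25 469] [342. -45.] [63. 64.] 87.0 z 0.1164 med hsv [ 30. 255. 226.] below [ 23. 255.  85.]
top tray ((645.6058959960938, -164.04913330078125), (164.4640655517578, 260.3306579589844), 3.221468925476074) [0.001 0.007 0.014]
top wash_rack ((655.5050048828125, 179.96221923828125), (155.0139923095703, 264.40460205078125), 7.943509578704834) [0.    0.008 0.046]
scene [326 148  21  15 250] [342. 106.] [64. 73.] 65.3 z 0.1159 med hsv [ 23. 176. 214.] below [ 22. 184. 100.]
scene [282 156  23  17 269] [344. -44.] [64. 71.] 88.2 z 0.1154 med hsv [ 23. 176. 213.] below [ 22. 185.  96.]
scene [364 158  26  18 275] [444. 209.] [66. 72.] 35.4 z 0.1162 med hsv [ 19.  73. 213.] below [ 79. 104.  44.]
scene [313 173  24  17 293] [457.  26.] [64. 69.] 59.3 z 0.1159 med hsv [ 19.  73. 215.] below [ 22. 151. 100.]
scene [242 182  26  19 322] [ 437. -195.] [70. 64.] 5.1 z 0.1156 med hsv [ 19.  73. 214.] below [75.  77.  48.5]
scene tray ((646.849365234375, -160.65509033203125), (168.0684814453125, 264.069580078125), 3.8794045448303223) [0.003 0.007 0.013]
scene wash_rack ((629.9921875, 174.3107452392578), (174.92507934570312, 254.6432647705078), 6.782749176025391) [0.003 0.014 0.046]
```

The top view shows three green tins with cream lids at about (258,210), (319,209) and (393,223) px. Two yellow look-alikes are at (288,246) and (340,249). The blue rack is at (278,151) and the orange tray at (384,162). Lid heights of about 116 mm and sides of about 64 mm match the tin sizes given.

```bash
cat >> h.py <<'E'
def plan(x,y,z,jaw=None):
    s=sense(); R=np.array(s["ee_rot"]); p=np.array(s["tcp_pos"])
    a=np.degrees(np.arctan2(R[1,1],R[0,1])); t=R.T@(np.array([x,y,z])-p)*100
    roll=0 if jaw is None else (a-jaw+90)%180-90
    print("t",round(s["time_s"],2),"tcp",p.round(4),"jaw",round(a,1),"j6",round(s["joints"][5],1),"w",round(s["gripper_width"],3),"F",np.round(s["wrist_force"],2),"travel cm",t.round(2),"roll",round(roll,1))
E
python3 - <<'E'
from h import *
for n in("top","scene"):
    P=pts(n,np.load(n+"_d.npy"))
    m=(P[...,2]>.036)&(P[...,2]<.052)&(P[...,0]>.53)&(P[...,0]<.8)&(P[...,1]>0)&(P[...,1]<.35)
    print(n,cv2.minAreaRect((P[m][:,:2]*1000).astype(np.float32)))
plan(.4365,-.195,.21,94.6)
E
```

```text
top ((646.8572998046875, 175.6186981201172), (135.05157470703125, 250.5596160888672), 7.070174217224121)
scene ((648.8694458007812, 176.68008422851562), (137.75521850585938, 254.11660766601562), 7.26571798324585)
t 0.9 tcp [ 0.2247 -0.5832  0.2113] jaw 111.1 j6 -14.8 w 0.997 F [-0.04  0.59 -0.67] travel cm [-33.72  28.6    0.13] roll 16.5
```

Call:
arm_command(
  rows=[
    {"fingers":100,"travel":[-2,1.7,0],"roll":2},
    {"fingers":100,"travel":[-5.4,4.6,0],"roll":4},
    {"fingers":100,"travel":[-9,7.6,0],"roll":6},
    {"fingers":100,"travel":[-12.6,10.7,0],"roll":8},
    {"fingers":100,"travel":[-16.2,13.7,0],"roll":10},
    {"fingers":100,"travel":[-19.8,16.8,0],"roll":12},
    {"fingers":100,"travel":[-23.4,19.8,0],"roll":14},
    {"fingers":100,"travel":[-27,22.9,0],"roll":15.5},
    {"fingers":100,"travel":[-30.6,26,0],"roll":16.5},
    {"fingers":100,"travel":[-33.7,28.6,0],"roll":16.5},
  ],
)

```text
time_s: 1.9
tcp_pos: [0.4371, -0.193, 0.2118]
ee_rot: [[-0.997, -0.08, 0.001], [-0.08, 0.997, -0.0], [-0.001, -0.0, -1.0]]
wrist_force: [0.7, -0.5, 0.4]
gripper_width: 1.003
```

```bash
python3 -c "
from h import *
plan(.4365,-.195,.077,94.6)"
```

```text
t 1.9 tcp [ 0.4371 -0.193   0.2118] jaw 94.6 j6 -81.1 w 1.003 F [ 0.69 -0.47  0.39] travel cm [ 0.09 -0.19 13.48] roll 0.0
```

Call:
arm_command(
  rows=[
    {"fingers":100,"travel":[0,0,2],"roll":0},
    {"fingers":100,"travel":[0,0,5],"roll":0},
    {"fingers":100,"travel":[0,0,8.5],"roll":0},
    {"fingers":100,"travel":[0,0,11.5],"roll":0},
    {"fingers":100,"travel":[0,0,13.3],"roll":0},
    {"fingers":100,"travel":[0,0,13.3],"roll":0},
    {"fingers":60,"travel":[0,0,13.3],"roll":0},
    {"fingers":60,"travel":[0,0,13.3],"roll":0},
    {"fingers":60,"travel":[0,0,13.3],"roll":0},
    {"fingers":60,"travel":[0,0,13.3],"roll":0},
  ],
)

```text
time_s: 2.9
tcp_pos: [0.437, -0.1952, 0.0793]
ee_rot: [[-0.997, -0.08, 0.002], [-0.08, 0.997, -0.0], [-0.002, -0.0, -1.0]]
wrist_force: [0.5, -1.0, 0.1]
gripper_width: 0.721
```

Call:
arm_command(
  rows=[
    {"fingers":40,"travel":[0,0,0],"roll":0},
    {"fingers":40,"travel":[0,0,0],"roll":0},
    {"fingers":40,"travel":[0,0,0],"roll":0},
  ],
)

```text
time_s: 3.2
tcp_pos: [0.437, -0.1953, 0.0792]
ee_rot: [[-0.997, -0.08, 0.002], [-0.08, 0.997, -0.0], [-0.001, -0.001, -1.0]]
wrist_force: [-1.1, 0.5, 6.2]
gripper_width: 0.707
```

```bash
python3 -c "
from h import *
plan(.4365,-.195,.077,94.6)"
```

```text
t 3.2 tcp [ 0.437  -0.1953  0.0792] jaw 94.6 j6 -80.9 w 0.707 F [-1.09  0.5   6.24] travel cm [0.05 0.03 0.22] roll -0.0
```

Call:
arm_command(
  rows=[
    {"fingers":40,"travel":[0,0,-0.5],"roll":0},
    {"fingers":40,"travel":[0,0,-1.8],"roll":0},
    {"fingers":40,"travel":[0,0,-3.5],"roll":0},
    {"fingers":40,"travel":[0,0,-5.2],"roll":0},
    {"fingers":40,"travel":[0,0,-6.8],"roll":0},
    {"fingers":40,"travel":[0,0,-7.7],"roll":0},
    {"fingers":40,"travel":[0,0,-8],"roll":0},
    {"fingers":40,"travel":[0,0,-8],"roll":0},
    {"fingers":40,"travel":[0,0,-8],"roll":0},
    {"fingers":40,"travel":[0,0,-8],"roll":0},
  ],
)

```text
time_s: 4.2
tcp_pos: [0.4358, -0.195, 0.1575]
ee_rot: [[-0.997, -0.08, -0.002], [-0.08, 0.997, 0.0], [0.002, 0.001, -1.0]]
wrist_force: [-0.2, 0.4, -1.9]
gripper_width: 0.712
```

Call:
arm_command(
  rows=[
    {"fingers":40,"travel":[0,0,0],"roll":0},
    {"fingers":40,"travel":[0,0,0],"roll":0},
  ],
)

```text
time_s: 4.4
tcp_pos: [0.4362, -0.1951, 0.158]
ee_rot: [[-0.997, -0.08, -0.001], [-0.08, 0.997, 0.0], [0.001, 0.0, -1.0]]
wrist_force: [-0.4, -0.5, -1.3]
gripper_width: 0.708
```

```bash
python3 -c "
from h import *
im,d=capture('scene'); cv2.imwrite('pics/s2.png',im[60:300,100:420,::-1])
plan(.650,-.222,.165,93.5)
plan(.656,.1145,.165,97.2)"
```

```text
t 4.45 tcp [ 0.4363 -0.1951  0.1581] jaw 94.6 j6 -80.9 w 0.711 F [ 0.45 -0.82 -1.1 ] travel cm [-21.09  -4.38  -0.7 ] roll 1.1
t 4.45 tcp [ 0.4363 -0.1951  0.1581] jaw 94.6 j6 -80.9 w 0.711 F [ 0.45 -0.82 -1.1 ] travel cm [-24.37  29.11  -0.7 ] roll -2.6
```

Call:
arm_command(
  rows=[
    {"fingers":40,"travel":[-0.6,0.7,0],"roll":0},
    {"fingers":40,"travel":[-2,2.4,0],"roll":0},
    {"fingers":40,"travel":[-4,4.8,0],"roll":0},
    {"fingers":40,"travel":[-6.5,7.8,0],"roll":-0.5},
    {"fingers":40,"travel":[-9.2,11,0],"roll":-1},
    {"fingers":40,"travel":[-12,14.3,0],"roll":-1.5},
    {"fingers":40,"travel":[-14.8,17.7,0],"roll":-2},
    {"fingers":40,"travel":[-17.6,21,0],"roll":-2.6},
    {"fingers":40,"travel":[-20,24,0],"roll":-2.6},
    {"fingers":40,"travel":[-22,26.3,0],"roll":-2.6},
  ],
)

```text
time_s: 5.45
tcp_pos: [0.6358, 0.0875, 0.1579]
ee_rot: [[-0.992, -0.126, 0.0], [-0.126, 0.992, 0.0], [-0.0, 0.0, -1.0]]
wrist_force: [0.6, -0.4, -1.1]
gripper_width: 0.707
```

Call:
arm_command(
  rows=[
    {"fingers":40,"travel":[-1.5,1.7,0],"roll":0},
    {"fingers":40,"travel":[-2.2,2.6,0],"roll":0},
    {"fingers":40,"travel":[-2.4,2.8,0],"roll":0},
    {"fingers":40,"travel":[-2.4,2.8,0],"roll":0},
    {"fingers":40,"travel":[-2.4,2.8,0],"roll":0},
  ],
)

```text
time_s: 5.95
tcp_pos: [0.6544, 0.1145, 0.1585]
ee_rot: [[-0.992, -0.124, -0.001], [-0.124, 0.992, -0.0], [0.001, -0.0, -1.0]]
wrist_force: [-0.7, -0.5, -1.5]
gripper_width: 0.708
```

```bash
python3 -c "
from h import *
im,d=capture('scene'); cv2.imwrite('pics/s2.png',im[100:300,150:470,::-1].repeat(2,0).repeat(2,1))
plan(.656,.1145,.086,97.2)
for i in range(5):capture('top');print(sense()['wrist_force'][2])"
```

```text
t 6.0 tcp [0.6545 0.1144 0.1586] jaw 97.1 j6 -106.7 w 0.708 F [-0.52 -0.02 -1.11] travel cm [-0.15 -0.    7.26] roll -0.1
-1.2025027551196554
-2.153555825625462
-2.084837017838393
-2.4251518654392124
-1.6310289119022532
```

View pics/s2.png

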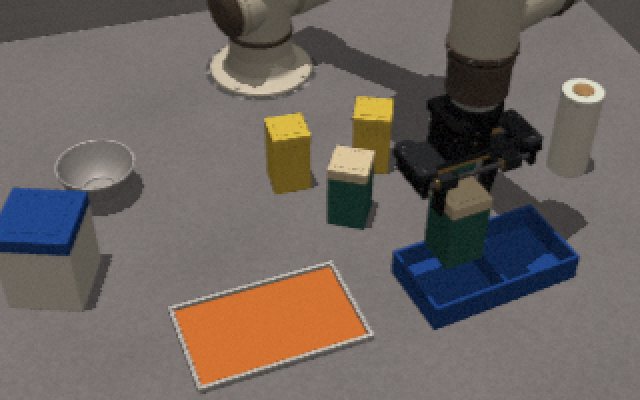

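The picture shows the tin held upright over the rack's right pocket (about (460,235) in the crop). The mean weight is about 1.6 N, so it is empty. I'll lower it.

Call:
arm_command(
  rows=[
    {"fingers":40,"travel":[-0.1,0,1],"roll":0},
    {"fingers":40,"travel":[-0.1,0,3],"roll":0},
    {"fingers":40,"travel":[-0.1,0,5],"roll":0},
    {"fingers":40,"travel":[-0.1,0,6.3],"roll":0},
    {"fingers":40,"travel":[-0.1,0,6.9],"roll":0},
    {"fingers":40,"travel":[-0.1,0,7.1],"roll":0},
    {"fingers":40,"travel":[-0.1,0,7.2],"roll":0},
    {"fingers":40,"travel":[-0.1,0,7.3],"roll":0},
    {"fingers":40,"travel":[-0.1,0,7.3],"roll":0},
    {"fingers":40,"travel":[-0.1,0,7.3],"roll":0},
  ],
)

```text
time_s: 7.25
tcp_pos: [0.6563, 0.1156, 0.086]
ee_rot: [[-0.992, -0.125, 0.001], [-0.125, 0.992, 0.0], [-0.001, 0.0, -1.0]]
wrist_force: [-0.1, -0.3, -1.8]
gripper_width: 0.709
```

Call:
arm_command(
  rows=[
    {"fingers":40,"travel":[0,0,0.1],"roll":0},
    {"fingers":40,"travel":[0,0,0.2],"roll":0},
    {"fingers":40,"travel":[0,0,0.2],"roll":0},
  ],
)

```text
time_s: 7.55
tcp_pos: [0.6563, 0.1155, 0.0844]
ee_rot: [[-0.992, -0.125, 0.001], [-0.125, 0.992, 0.0], [-0.001, -0.0, -1.0]]
wrist_force: [-1.3, -0.5, 3.2]
gripper_width: 0.711
```

Call:
arm_command(
  rows=[
    {"fingers":100,"travel":[0,0,0],"roll":0},
    {"fingers":100,"travel":[0,0,0],"roll":0},
    {"fingers":100,"travel":[0,0,0],"roll":0},
    {"fingers":100,"travel":[0,0,0],"roll":0},
    {"fingers":100,"travel":[0,0,0],"roll":0},
    {"fingers":100,"travel":[0,0,-2],"roll":0},
    {"fingers":100,"travel":[0,0,-5],"roll":0},
    {"fingers":100,"travel":[0,0,-9],"roll":0},
    {"fingers":100,"travel":[0,0,-12],"roll":0},
    {"fingers":100,"travel":[0,0,-12.5],"roll":0},
  ],
)

```text
time_s: 8.55
tcp_pos: [0.6583, 0.116, 0.2138]
ee_rot: [[-0.992, -0.125, 0.009], [-0.125, 0.992, 0.002], [-0.009, 0.001, -1.0]]
wrist_force: [0.0, -0.4, -0.2]
gripper_width: 0.998
```

```bash
python3 -c "
from h import *
plan(.456,.0255,.21,58.5)"
```

```text
t 8.55 tcp [0.6583 0.116  0.2138] jaw 97.2 j6 -106.7 w 0.998 F [ 0.02 -0.36 -0.2 ] travel cm [21.21 -6.44  0.17] roll 38.7
```

Call:
arm_command(
  rows=[
    {"fingers":100,"travel":[2,-0.6,0],"roll":4},
    {"fingers":100,"travel":[5,-1.5,0],"roll":10},
    {"fingers":100,"travel":[9,-2.8,0],"roll":17},
    {"fingers":100,"travel":[13,-4,0],"roll":24},
    {"fingers":100,"travel":[17,-5.2,0],"roll":31},
    {"fingers":100,"travel":[20,-6.1,0],"roll":36},
    {"fingers":100,"travel":[21,-6.4,0],"roll":38.7},
    {"fingers":100,"travel":[21,-6.4,0],"roll":38.7},
    {"fingers":100,"travel":[21,-6.4,0],"roll":38.7},
  ],
)

```text
time_s: 9.45
tcp_pos: [0.456, 0.0259, 0.2083]
ee_rot: [[-0.853, 0.522, 0.0], [0.522, 0.853, 0.0], [-0.0, 0.0, -1.0]]
wrist_force: [0.3, -0.1, -0.3]
gripper_width: 0.998
```

```bash
python3 -c "
from h import *
plan(.456,.0255,.078,58.5)"
```

```text
t 9.45 tcp [0.456  0.0259 0.2083] jaw 58.5 j6 -145.2 w 0.998 F [ 0.33 -0.14 -0.34] travel cm [-0.02 -0.04 13.03] roll 0.0
```

Call:
arm_command(
  rows=[
    {"fingers":100,"travel":[0,0,2],"roll":0},
    {"fingers":100,"travel":[0,0,5],"roll":0},
    {"fingers":100,"travel":[0,0,8.5],"roll":0},
    {"fingers":100,"travel":[0,0,11.5],"roll":0},
    {"fingers":100,"travel":[0,0,13],"roll":0},
    {"fingers":100,"travel":[0,0,13],"roll":0},
    {"fingers":40,"travel":[0,0,13],"roll":0},
    {"fingers":40,"travel":[0,0,13],"roll":0},
    {"fingers":40,"travel":[0,0,13],"roll":0},
    {"fingers":40,"travel":[0,0,13],"roll":0},
  ],
)

```text
time_s: 10.45
tcp_pos: [0.4559, 0.0257, 0.0792]
ee_rot: [[-0.853, 0.523, 0.001], [0.523, 0.853, 0.0], [-0.001, 0.0, -1.0]]
wrist_force: [-1.9, -3.0, 2.2]
gripper_width: 0.722
```

Call:
arm_command(
  rows=[
    {"fingers":40,"travel":[0,0,0],"roll":0},
    {"fingers":40,"travel":[0,0,0],"roll":0},
    {"fingers":40,"travel":[0,0,0],"roll":0},
  ],
)

```text
time_s: 10.75
tcp_pos: [0.4557, 0.0255, 0.0791]
ee_rot: [[-0.853, 0.523, 0.001], [0.523, 0.853, -0.0], [-0.001, 0.0, -1.0]]
wrist_force: [-0.2, -1.7, 5.7]
gripper_width: 0.711
```

Call:
arm_command(
  rows=[
    {"fingers":40,"travel":[0,0,-0.5],"roll":0},
    {"fingers":40,"travel":[0,0,-1.8],"roll":0},
    {"fingers":40,"travel":[0,0,-3.5],"roll":0},
    {"fingers":40,"travel":[0,0,-5.2],"roll":0},
    {"fingers":40,"travel":[0,0,-6.8],"roll":0},
    {"fingers":40,"travel":[0,0,-7.7],"roll":0},
    {"fingers":40,"travel":[0,0,-8],"roll":0},
    {"fingers":40,"travel":[0,0,-8],"roll":0},
    {"fingers":40,"travel":[0,0,-8],"roll":0},
    {"fingers":40,"travel":[0,0,-8],"roll":0},
  ],
)

```text
time_s: 11.75
tcp_pos: [0.455, 0.0256, 0.1574]
ee_rot: [[-0.852, 0.523, -0.002], [0.523, 0.852, -0.001], [0.001, -0.001, -1.0]]
wrist_force: [0.4, -0.1, -5.7]
gripper_width: 0.712
```

```bash
python3 -c "
from h import *
plan(.642,-.102,.16)
plan(.640,.237,.16)
f=[]
for i in range(6):capture('top');f.append(sense()['wrist_force'][2])
print(np.mean(f),np.std(f))"
```

```text
t 11.75 tcp [0.455  0.0256 0.1574] jaw 58.5 j6 -145.3 w 0.712 F [ 0.42 -0.07 -5.68] travel cm [-22.61  -1.09  -0.29] roll 0
t 11.75 tcp [0.455  0.0256 0.1574] jaw 58.5 j6 -145.3 w 0.712 F [ 0.42 -0.07 -5.68] travel cm [-4.71 27.69 -0.31] roll 0
-5.379616615648007 0.44864950309985296
```

About 5.4 N, so this tin is full and goes on the tray.

Call:
arm_command(
  rows=[
    {"fingers":40,"travel":[-0.5,0,0],"roll":-1},
    {"fingers":40,"travel":[-1.8,-0.1,0],"roll":-3},
    {"fingers":40,"travel":[-4,-0.2,0],"roll":-7},
    {"fingers":40,"travel":[-6.8,-0.3,0],"roll":-11},
    {"fingers":40,"travel":[-9.8,-0.5,0],"roll":-15},
    {"fingers":40,"travel":[-12.8,-0.6,0],"roll":-20},
    {"fingers":40,"travel":[-15.8,-0.8,0],"roll":-25},
    {"fingers":40,"travel":[-18.6,-0.9,0],"roll":-29},
    {"fingers":40,"travel":[-20.8,-1,0],"roll":-33},
    {"fingers":40,"travel":[-22.1,-1.1,0],"roll":-35},
  ],
)

```text
time_s: 13.05
tcp_pos: [0.6399, -0.1007, 0.1573]
ee_rot: [[-0.998, -0.062, -0.0], [-0.062, 0.998, -0.0], [0.0, -0.0, -1.0]]
wrist_force: [0.1, -0.2, -4.7]
gripper_width: 0.712
```

Call:
arm_command(
  rows=[
    {"fingers":40,"travel":[-0.3,0.2,0],"roll":0},
    {"fingers":40,"travel":[-0.4,0.3,0],"roll":0},
    {"fingers":40,"travel":[-0.4,0.3,0],"roll":0},
    {"fingers":40,"travel":[-0.4,0.3,0],"roll":0},
  ],
)

```text
time_s: 13.45
tcp_pos: [0.6416, -0.0954, 0.1584]
ee_rot: [[-0.998, -0.061, -0.0], [-0.061, 0.998, 0.0], [0.0, 0.0, -1.0]]
wrist_force: [-1.0, 0.2, -5.4]
gripper_width: 0.714
```

```bash
python3 -c "
from h import *
im,d=capture('scene'); cv2.imwrite('pics/s3.png',im[100:300,150:470,::-1].repeat(2,0).repeat(2,1))
plan(.642,-.102,.087,93.5)"
```

```text
t 13.5 tcp [ 0.6417 -0.0955  0.1586] jaw 93.5 j6 -92.3 w 0.709 F [ 0.48  0.47 -5.4 ] travel cm [ 0.01 -0.66  7.16] roll 0.0
```

View pics/s3.png

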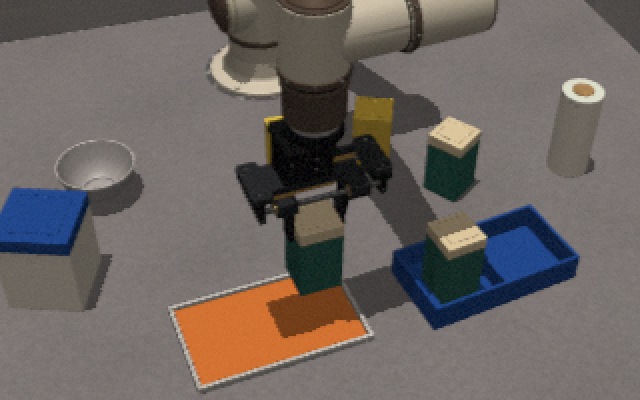

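The first tin stands in the rack pocket (about (455,260) in the crop). The full tin is held upright above the tray at about (315,250). I'll lower it now, with a 6 mm shift in y.

Call:
arm_command(
  rows=[
    {"fingers":40,"travel":[0,-0.3,1],"roll":0},
    {"fingers":40,"travel":[0,-0.6,3],"roll":0},
    {"fingers":40,"travel":[0,-0.6,5],"roll":0},
    {"fingers":40,"travel":[0,-0.6,6.3],"roll":0},
    {"fingers":40,"travel":[0,-0.6,6.8],"roll":0},
    {"fingers":40,"travel":[0,-0.6,7.0],"roll":0},
    {"fingers":40,"travel":[0,-0.6,7.1],"roll":0},
    {"fingers":40,"travel":[0,-0.6,7.2],"roll":0},
    {"fingers":40,"travel":[0,-0.6,7.2],"roll":0},
    {"fingers":40,"travel":[0,-0.6,7.2],"roll":0},
  ],
)

```text
time_s: 14.5
tcp_pos: [0.6427, -0.1019, 0.0869]
ee_rot: [[-0.998, -0.061, 0.001], [-0.061, 0.998, 0.0], [-0.001, -0.0, -1.0]]
wrist_force: [0.7, -0.8, -5.4]
gripper_width: 0.713
```

Call:
arm_command(
  rows=[
    {"fingers":40,"travel":[0,0,0.1],"roll":0},
    {"fingers":40,"travel":[0,0,0.2],"roll":0},
    {"fingers":40,"travel":[0,0,0.2],"roll":0},
  ],
)

```text
time_s: 14.8
tcp_pos: [0.6428, -0.1019, 0.0853]
ee_rot: [[-0.998, -0.061, 0.001], [-0.061, 0.998, -0.0], [-0.001, -0.0, -1.0]]
wrist_force: [-1.3, -0.2, -1.5]
gripper_width: 0.716
```

Call:
arm_command(
  rows=[
    {"fingers":40,"travel":[0,0,0.1],"roll":0},
    {"fingers":40,"travel":[0,0,0.1],"roll":0},
    {"fingers":100,"travel":[0,0,0.1],"roll":0},
    {"fingers":100,"travel":[0,0,0.1],"roll":0},
    {"fingers":100,"travel":[0,0,0.1],"roll":0},
    {"fingers":100,"travel":[0,0,0.1],"roll":0},
    {"fingers":100,"travel":[0,0,0.1],"roll":0},
  ],
)

```text
time_s: 15.5
tcp_pos: [0.6426, -0.102, 0.0832]
ee_rot: [[-0.998, -0.061, 0.0], [-0.061, 0.998, -0.0], [-0.0, -0.0, -1.0]]
wrist_force: [-0.0, -0.2, 0.4]
gripper_width: 0.984
```

Call:
arm_command(
  rows=[
    {"fingers":100,"travel":[0,0,-1],"roll":0},
    {"fingers":100,"travel":[0,0,-4],"roll":0},
    {"fingers":100,"travel":[0,0,-8],"roll":0},
    {"fingers":100,"travel":[0,0,-11.5],"roll":0},
    {"fingers":100,"travel":[0,0,-12.8],"roll":0},
    {"fingers":100,"travel":[0,0,-12.8],"roll":0},
    {"fingers":100,"travel":[0,0,-12.8],"roll":0},
  ],
)

```text
time_s: 16.2
tcp_pos: [0.6416, -0.1017, 0.2102]
ee_rot: [[-0.998, -0.06, -0.002], [-0.06, 0.998, 0.001], [0.002, 0.001, -1.0]]
wrist_force: [0.3, 0.4, -1.1]
gripper_width: 1.002
```

```bash
python3 -c "
from h import *
plan(.442,.209,.21,124.5)"
```

```text
t 16.2 tcp [ 0.6416 -0.1017  0.2102] jaw 93.5 j6 -91.7 w 1.002 F [ 0.32  0.38 -1.1 ] travel cm [18.05 32.22  0.08] roll -31.0
```

Call:
arm_command(
  rows=[
    {"fingers":100,"travel":[1,2,0],"roll":-3},
    {"fingers":100,"travel":[3,5.4,0],"roll":-6},
    {"fingers":100,"travel":[5.2,9.4,0],"roll":-10},
    {"fingers":100,"travel":[7.4,13.4,0],"roll":-14},
    {"fingers":100,"travel":[9.6,17.2,0],"roll":-18},
    {"fingers":100,"travel":[12,21.4,0],"roll":-22},
    {"fingers":100,"travel":[14.3,25.5,0],"roll":-26},
    {"fingers":100,"travel":[16.4,29.2,0],"roll":-29},
    {"fingers":100,"travel":[17.7,31.5,0],"roll":-30.5},
    {"fingers":100,"travel":[18,32.2,0],"roll":-30.5},
  ],
)

```text
time_s: 17.2
tcp_pos: [0.441, 0.2097, 0.2095]
ee_rot: [[-0.827, -0.562, -0.003], [-0.562, 0.827, -0.002], [0.004, 0.0, -1.0]]
wrist_force: [0.1, -0.2, 0.1]
gripper_width: 0.997
```

Call:
arm_command(
  rows=[
    {"fingers":100,"travel":[0,0,0],"roll":0},
    {"fingers":100,"travel":[0,0,0],"roll":0},
  ],
)

```text
time_s: 17.4
tcp_pos: [0.4432, 0.2078, 0.2104]
ee_rot: [[-0.83, -0.558, -0.002], [-0.558, 0.83, -0.002], [0.002, -0.0, -1.0]]
wrist_force: [0.1, 0.3, -0.0]
gripper_width: 1.0
```

```bash
python3 -c "
from h import *
plan(.442,.209,.079,124)"
```

```text
t 17.4 tcp [0.4432 0.2078 0.2104] jaw 123.9 j6 -100.2 w 1.0 F [ 0.05  0.32 -0.04] travel cm [1.000e-02 1.700e-01 1.314e+01] roll -0.1
```

Call:
arm_command(
  rows=[
    {"fingers":100,"travel":[0,0.1,2],"roll":0},
    {"fingers":100,"travel":[0,0.1,5],"roll":0},
    {"fingers":100,"travel":[0,0.1,8.5],"roll":0},
    {"fingers":100,"travel":[0,0.1,11.5],"roll":0},
    {"fingers":100,"travel":[0,0.1,13.1],"roll":0},
    {"fingers":100,"travel":[0,0.1,13.1],"roll":0},
    {"fingers":40,"travel":[0,0.1,13.1],"roll":0},
    {"fingers":40,"travel":[0,0.1,13.1],"roll":0},
    {"fingers":40,"travel":[0,0.1,13.1],"roll":0},
    {"fingers":40,"travel":[0,0.1,13.1],"roll":0},
  ],
)

```text
time_s: 18.4
tcp_pos: [0.4433, 0.2101, 0.0814]
ee_rot: [[-0.829, -0.559, 0.002], [-0.559, 0.829, 0.002], [-0.003, 0.001, -1.0]]
wrist_force: [-1.4, 2.3, 2.5]
gripper_width: 0.721
```

Call:
arm_command(
  rows=[
    {"fingers":40,"travel":[0,0,0],"roll":0},
    {"fingers":40,"travel":[0,0,0],"roll":0},
    {"fingers":40,"travel":[0,0,0],"roll":0},
  ],
)

```text
time_s: 18.7
tcp_pos: [0.4433, 0.2102, 0.0813]
ee_rot: [[-0.829, -0.559, 0.002], [-0.559, 0.829, 0.001], [-0.002, 0.0, -1.0]]
wrist_force: [-1.7, 2.7, 5.5]
gripper_width: 0.713
```

Call:
arm_command(
  rows=[
    {"fingers":40,"travel":[0,0,-0.5],"roll":0},
    {"fingers":40,"travel":[0,0,-1.8],"roll":0},
    {"fingers":40,"travel":[0,0,-3.5],"roll":0},
    {"fingers":40,"travel":[0,0,-5.2],"roll":0},
    {"fingers":40,"travel":[0,0,-6.8],"roll":0},
    {"fingers":40,"travel":[0,0,-7.7],"roll":0},
    {"fingers":40,"travel":[0,0,-8],"roll":0},
    {"fingers":40,"travel":[0,0,-8],"roll":0},
    {"fingers":40,"travel":[0,0,-8],"roll":0},
    {"fingers":40,"travel":[0,0,-8],"roll":0},
  ],
)

```text
time_s: 19.7
tcp_pos: [0.4421, 0.209, 0.1594]
ee_rot: [[-0.829, -0.559, -0.002], [-0.559, 0.829, -0.001], [0.002, -0.0, -1.0]]
wrist_force: [-0.2, 0.8, -5.1]
gripper_width: 0.711
```

```bash
python3 -c "
from h import *
plan(.650,-.222,.16,93.5)
plan(.640,.237,.16,97.2)
f=[]
for i in range(6):capture('top');f.append(sense()['wrist_force'][2])
print(np.mean(f),np.std(f))"
```

```text
t 19.7 tcp [0.4421 0.209  0.1594] jaw 124.0 j6 -100.4 w 0.711 F [-0.24  0.77 -5.09] travel cm [ 6.840e+00 -4.736e+01 -4.000e-02] roll 30.5
t 19.7 tcp [0.4421 0.209  0.1594] jaw 124.0 j6 -100.4 w 0.711 F [-0.24  0.77 -5.09] travel cm [-17.98  -8.73  -0.1 ] roll 26.8
-4.64229404312083 0.45850389860001006
```

About 4.6 N, so it is full. I'll take it to the other tray spot along x≈0.46, which keeps clear of the tin already on the tray.

Call:
arm_command(
  rows=[
    {"fingers":40,"travel":[0.3,-0.5,0],"roll":1},
    {"fingers":40,"travel":[1,-1.8,0],"roll":3},
    {"fingers":40,"travel":[2.3,-4,0],"roll":6},
    {"fingers":40,"travel":[4,-7,0],"roll":9},
    {"fingers":40,"travel":[5.9,-10.3,0],"roll":12},
    {"fingers":40,"travel":[7.9,-13.8,0],"roll":15},
    {"fingers":40,"travel":[9.9,-17.3,0],"roll":18},
    {"fingers":40,"travel":[11.9,-20.8,0],"roll":21},
    {"fingers":40,"travel":[13.9,-24.3,0],"roll":24},
    {"fingers":40,"travel":[15.7,-27.5,0],"roll":27},
  ],
)

```text
time_s: 21.0
tcp_pos: [0.4653, -0.1091, 0.1606]
ee_rot: [[-0.993, -0.117, -0.0], [-0.117, 0.993, -0.0], [0.0, -0.0, -1.0]]
wrist_force: [1.0, -0.1, -5.4]
gripper_width: 0.712
```

```bash
python3 -c "
from h import *
plan(.47,-.19,.16,93.5)
plan(.650,-.222,.16,93.5)"
```

```text
t 21.0 tcp [ 0.4653 -0.1091  0.1606] jaw 96.7 j6 -89.6 w 0.712 F [ 1.   -0.06 -5.41] travel cm [ 0.47 -8.09  0.06] roll 3.2
t 21.0 tcp [ 0.4653 -0.1091  0.1606] jaw 96.7 j6 -89.6 w 0.712 F [ 1.   -0.06 -5.41] travel cm [-17.03 -13.37   0.06] roll 3.2
```

Call:
arm_command(
  rows=[
    {"fingers":40,"travel":[0.1,-2.8,0],"roll":1},
    {"fingers":40,"travel":[0.2,-5.3,0],"roll":2},
    {"fingers":40,"travel":[-0.2,-7.6,0],"roll":3.2},
    {"fingers":40,"travel":[-1.5,-9.5,0],"roll":3.2},
    {"fingers":40,"travel":[-3.6,-10.9,0],"roll":3.2},
    {"fingers":40,"travel":[-6.3,-11.8,0],"roll":3.2},
    {"fingers":40,"travel":[-9.2,-12.4,0],"roll":3.2},
    {"fingers":40,"travel":[-12.1,-12.8,0],"roll":3.2},
    {"fingers":40,"travel":[-14.6,-13.1,0],"roll":3.2},
    {"fingers":40,"travel":[-16.4,-13.3,0],"roll":3.2},
  ],
)

```text
time_s: 22.0
tcp_pos: [0.6457, -0.2196, 0.1595]
ee_rot: [[-0.998, -0.064, -0.001], [-0.064, 0.998, 0.0], [0.001, 0.0, -1.0]]
wrist_force: [0.7, -0.8, -5.5]
gripper_width: 0.711
```

Call:
arm_command(
  rows=[
    {"fingers":40,"travel":[-0.5,0,0],"roll":0},
    {"fingers":40,"travel":[-0.7,0,0],"roll":0},
    {"fingers":40,"travel":[-0.7,0,0],"roll":0},
    {"fingers":40,"travel":[-0.7,0,0],"roll":0},
  ],
)

```text
time_s: 22.4
tcp_pos: [0.651, -0.2183, 0.1605]
ee_rot: [[-0.998, -0.065, -0.001], [-0.065, 0.998, 0.0], [0.001, 0.0, -1.0]]
wrist_force: [-0.4, -0.0, -6.2]
gripper_width: 0.71
```

```bash
python3 -c "
from h import *
im,d=capture('scene'); cv2.imwrite('pics/s4.png',im[100:300,150:470,::-1].repeat(2,0).repeat(2,1))
plan(.650,-.222,.089,93.5)"
```

```text
t 22.45 tcp [ 0.6512 -0.2182  0.1607] jaw 93.7 j6 -81.2 w 0.712 F [-0.2  -0.72 -6.1 ] travel cm [ 0.14 -0.37  7.17] roll 0.2
```

View pics/s4.png

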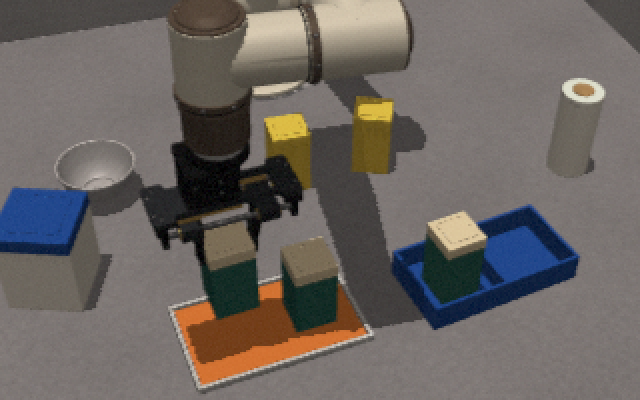

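The first full tin stands upright on the mat (about (310,290)). The second is held over the left end of the tray (about (230,270)). Gripping height was about 2 mm above the last one, so I expect contact at about TCP z = 0.087.

Call:
arm_command(
  rows=[
    {"fingers":40,"travel":[0,-0.2,1],"roll":0},
    {"fingers":40,"travel":[0,-0.4,3],"roll":0},
    {"fingers":40,"travel":[0,-0.4,5],"roll":0},
    {"fingers":40,"travel":[0,-0.4,6.3],"roll":0},
    {"fingers":40,"travel":[0,-0.4,6.8],"roll":0},
    {"fingers":40,"travel":[0,-0.4,7.0],"roll":0},
    {"fingers":40,"travel":[0,-0.4,7.1],"roll":0},
    {"fingers":40,"travel":[0,-0.4,7.2],"roll":0},
    {"fingers":40,"travel":[0,-0.4,7.2],"roll":0},
    {"fingers":40,"travel":[0,-0.4,7.2],"roll":0},
  ],
)

```text
time_s: 23.45
tcp_pos: [0.6526, -0.222, 0.0889]
ee_rot: [[-0.998, -0.066, 0.001], [-0.066, 0.998, -0.0], [-0.001, -0.0, -1.0]]
wrist_force: [0.7, -0.3, -5.1]
gripper_width: 0.712
```

Call:
arm_command(
  rows=[
    {"fingers":40,"travel":[0,0,0.1],"roll":0},
    {"fingers":40,"travel":[0,0,0.2],"roll":0},
    {"fingers":40,"travel":[0,0,0.2],"roll":0},
  ],
)

```text
time_s: 23.75
tcp_pos: [0.6528, -0.222, 0.0874]
ee_rot: [[-0.998, -0.066, 0.001], [-0.066, 0.998, -0.0], [-0.001, -0.001, -1.0]]
wrist_force: [-1.2, 1.3, -0.6]
gripper_width: 0.712
```

Call:
arm_command(
  rows=[
    {"fingers":40,"travel":[0,0,0.1],"roll":0},
    {"fingers":40,"travel":[0,0,0.1],"roll":0},
    {"fingers":100,"travel":[0,0,0.1],"roll":0},
    {"fingers":100,"travel":[0,0,0.1],"roll":0},
    {"fingers":100,"travel":[0,0,0.1],"roll":0},
    {"fingers":100,"travel":[0,0,0.1],"roll":0},
    {"fingers":100,"travel":[0,0,0.1],"roll":0},
  ],
)

```text
time_s: 24.45
tcp_pos: [0.6525, -0.2222, 0.0852]
ee_rot: [[-0.998, -0.066, 0.0], [-0.066, 0.998, -0.0], [-0.0, -0.0, -1.0]]
wrist_force: [-0.4, 0.7, 0.4]
gripper_width: 0.985
```

Call:
arm_command(
  rows=[
    {"fingers":100,"travel":[0,0,-1],"roll":0},
    {"fingers":100,"travel":[0,0,-4],"roll":0},
    {"fingers":100,"travel":[0,0,-8],"roll":0},
    {"fingers":100,"travel":[0,0,-12],"roll":0},
    {"fingers":100,"travel":[2,0,-15],"roll":0},
    {"fingers":100,"travel":[6,0,-16],"roll":0},
    {"fingers":100,"travel":[10,0,-16],"roll":0},
    {"fingers":100,"travel":[14,0,-16],"roll":0},
    {"fingers":100,"travel":[17,0,-16],"roll":0},
    {"fingers":100,"travel":[17,0,-16],"roll":0},
  ],
)

```text
time_s: 25.45
tcp_pos: [0.4795, -0.2335, 0.2473]
ee_rot: [[-0.998, -0.064, 0.002], [-0.064, 0.998, -0.0], [-0.002, -0.0, -1.0]]
wrist_force: [0.7, -1.2, 0.1]
gripper_width: 0.998
```

```bash
python3 - <<'E'
from h import *
for n in("scene","top"):
    im,d=capture(n); cv2.imwrite(f"pics/{n}5.png",im[...,::-1]); P=pts(n,d)
    m=((P[...,2]>.111)&(P[...,2]<.13)&(P[...,0]>.56)&(P[...,0]<.75)&(abs(P[...,1])<.33)).astype(np.uint8)
    k,lab,st,_=cv2.connectedComponentsWithStats(m)
    for i in range(1,k):
        if st[i,4]<80: continue
        q=P[lab==i]; r=cv2.minAreaRect((q[:,:2]*1000).astype(np.float32))
        c=np.array(r[0])
        for nm,o,y in(("tray",(646,-162),3.5),("rack",(648,176),7.2)):
            a=np.radians(y); e=c-o; print(n,nm,np.round([e[0]*np.cos(a)+e[1]*np.sin(a),-e[0]*np.sin(a)+e[1]*np.cos(a)]),end=" ")
        print(np.round(r[1]),"z",np.percentile(q[:,2],[10,50,90]).round(4))
    for l in("ingredient_bin","bag_roll","bowl"):
        for r in search_frame(n,l)[:1]: print(l,np.round(r["position"],3))
print(sense()["time_s"])
E
```

```text
scene tray [ 29. 276.] scene rack [  2. -62.] [69. 68.] z [0.1156 0.1211 0.1239]
scene tray [ 2. 60.] scene rack [ -38. -275.] [68. 64.] z [0.117  0.1219 0.1244]
scene tray [  2. -57.] scene rack [ -46. -392.] [70. 65.] z [0.1175 0.1217 0.1243]
ingredient_bin [ 0.503 -0.449  0.108]
bag_roll [0.472 0.408 0.106]
bowl [ 0.243 -0.356  0.039]
top tray [ 26. 275.] top rack [ -1. -62.] [66. 64.] z [0.1171 0.1214 0.1256]
ingredient_bin [ 0.455 -0.436  0.143]
bag_roll [0.442 0.414 0.158]
bowl [ 0.276 -0.361  0.026]
25.85
```

View pics/scene5.png

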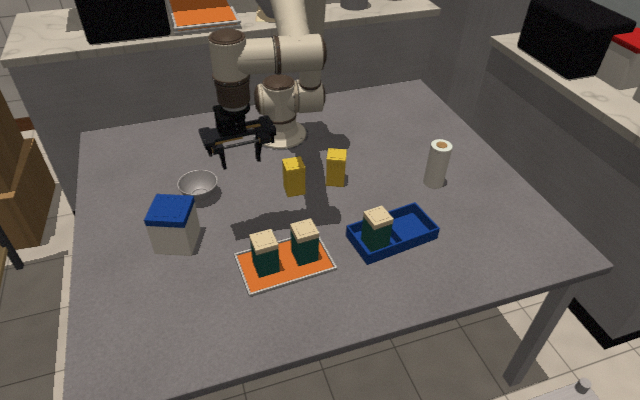

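The final picture shows two tins upright on the tray (264,253 and 305,242 px) and one in the rack pocket (378,228). The gripper is clear and the bystanders haven't moved. Lid heights of about 0.121 m match tins standing on the mat or the rack floor.

```bash
python3 -c "
from station import *
print(finish_job())"
```

```text
the job is handed in; nothing more can be done
None
```

All three tins are placed, and I handed the job in at about 26 s of the 62 s allowed. `finish_job` gives no verdict, so this rests on my own checks.

| Tin (where it started) | Weight in the hand | Result | Placed at |
|---|---|---|---|
| Robot's right, in front of the tray | about 1.6 N | empty | rack, right pocket |
| Middle | about 5.4 N | full | tray, about (2, +60) mm from its centre |
| Robot's left, in front of the rack | about 4.6 N at the weighing, 5–6 N while carried | full | tray, about (2, −57) mm from its centre |

**Last checks:** Lid heights of about 0.121 m fit tins standing on the mat and the rack floor, and all three look upright. The rack tin is within about 2 mm of its pocket centre. The gripper is open and clear.

**Bystanders:** The bin and roll read within about 4 mm of where they started. The bowl agreed within 2 mm in the scene camera but differed by about 18 mm in the top camera. I put that down to the arm partly hiding it in the first top picture, since the arm never went near it. The yellow look-alikes were not touched.

**Not confirmed by the top camera:** The final top-camera check only picked up the rack tin. The two tray positions come from the scene camera and agree with where I released them.

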